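Sort the cabinet fittings into their trays

TASK

Clear up the joiner's bench: put both walnut knobs in the green tray, both steel bench dogs in the red tray, and lay the steel mending plate flat on the floor of the blue tray (slide it out of its channel over the edge of the board to get hold of it). Put things down on the tray floors, not on top of one another, and leave the glue bottle standing where it is.

Things in the scene. Friction and masses are not known exactly. Their poses are not given: they have to be found in the camera images.
- knob1_mid (a point): dark walnut turned cabinet knob, standing on its 28 mm foot: 32 mm tall, widest (36 mm across) from 18 to 26 mm up; 30 g. Point: on its axis, 16 mm above its foot; z is its axis.
- knob2_mid (a point): dark walnut turned cabinet knob, standing on its 28 mm foot: 32 mm tall, widest (36 mm across) from 18 to 26 mm up; 30 g. Point: on its axis, 16 mm above its foot; z is its axis.
- dog1_mid (a point): dark steel square bench dog lying on its side, with a brass strip on top: bar 80 mm long (its x), 20 mm wide (y), 20 mm high; at the +x end, over the last 18 mm, a head 24 mm wide and 28 mm high. About 250 g. Point: middle of the bar, 10 mm above its underside; z up.
- dog2_mid (a point): dark steel square bench dog lying on its side, with a brass strip on top: bar 80 mm long (its x), 20 mm wide (y), 20 mm high; at the +x end, over the last 18 mm, a head 24 mm wide and 28 mm high. About 250 g. Point: middle of the bar, 10 mm above its underside; z up.
- plate_mid (a point): flat steel mending plate with four dark holes, 110 x 40 x 3 mm (its x, y, z), 100 g, lying lengthways in the board's channel, which leaves 5 mm each side: no room for fingers. Press down on it with closed fingertips (6 N or more) and slide it out of an open end until some 45 mm overhang (at 55 it tips off), then grip its 40 mm width there, fingertips reaching below it. Point: its centre.
- board_mouth (a point): brown wooden block fixed to the bench, 130 x 110 mm (its x, y), 35 mm high, with a dark strip 30 mm wide, 10 mm high along each long side; between them a flat waxed (slippery) channel 50 mm wide, open at both ends. Point: middle of the channel floor at its end nearer the robot, 35 mm above the bench; +x runs along the channel away from the robot.
- green_tray_in (a point): green open plastic tray, outside 170 x 150 mm (its x by y), 35 mm high, walls and floor 5 mm, so inside 160 x 140 mm; fixed to the bench. Point: centre of the inner floor, 5 mm above the bench; x along the 170 mm side, z up.
- red_tray_in (a point): red open plastic tray, outside 170 x 150 mm (its x by y), 35 mm high, walls and floor 5 mm, so inside 160 x 140 mm; fixed to the bench. Point: centre of the inner floor, 5 mm above the bench; x along the 170 mm side, z up.
- blue_tray_in (a point): blue open plastic tray, outside 170 x 150 mm (its x by y), 35 mm high, walls and floor 5 mm, so inside 160 x 140 mm; fixed to the bench. Point: centre of the inner floor, 5 mm above the bench; x along the 170 mm side, z up.
- glue: yellow glue bottle with an orange cap standing on the bench, 52 mm across, 150 mm tall; not to be disturbed. Origin: centre of its underside; z up.
Not all that is in view belongs to the job. Of the things like the part that bears plate_mid, leave any that is orange or yellow; of the rest the larger one is meant.

How it is judged:
At the end, for the whole second after the job is handed in: Knob centres inside the green tray under 26 mm above its floor, dog centres inside the red tray under 20 mm above its floor, plate centre inside the blue tray under 10 mm above its floor and flat within 0.12 rad; all slower than 0.03 m/s (x of knob1_mid in the frame of green_tray_in between -0.08 and 0.08 m and y of knob1_mid in the frame of green_tray_in between -0.07 and 0.07 m and z of knob1_mid in the frame of green_tray_in between -0.005 and 0.026 m and linear speed of each of knob1, knob2, dog1, dog2, plate below 0.03 m/s and x of knob2_mid in the frame of green_tray_in between -0.08 and 0.08 m and y of knob2_mid in the frame of green_tray_in between -0.07 and 0.07 m and z of knob2_mid in the frame of green_tray_in between -0.005 and 0.026 m and x of dog1_mid in the frame of red_tray_in between -0.08 and 0.08 m and y of dog1_mid in the frame of red_tray_in between -0.07 and 0.07 m and z of dog1_mid in the frame of red_tray_in between -0.005 and 0.02 m and x of dog2_mid in the frame of red_tray_in between -0.08 and 0.08 m and y of dog2_mid in the frame of red_tray_in between -0.07 and 0.07 m and z of dog2_mid in the frame of red_tray_in between -0.005 and 0.02 m and x of plate_mid in the frame of blue_tray_in between -0.08 and 0.08 m and y of plate_mid in the frame of blue_tray_in between -0.07 and 0.07 m and z of plate_mid in the frame of blue_tray_in between -0.005 and 0.01 m and angle between plate_mid's own z axis and vertical below 0.12 rad); the robot touches nothing.
It fails at once if the glue bottle is knocked over or moved by more than 30 mm (angle between glue's own z axis and vertical above 0.4 rad or distance of glue from where it was at the start of the episode above 0.03 m).
It also fails if it takes over 144 s, if anything falls off the work surface, if the arm or the gripper's body presses on something with over 40 N, if the wrist force passes 120 N, or if a joint passes its speed limit or range.

ROBOT

A 7-joint arm with a two-finger parallel gripper is mounted at the origin on the work surface. World frame = base frame: x ahead of the robot, y to its left, z up, the work surface at z = 0. Lengths are in m, angles in rad, forces in N, time in s.
With the tool pointing down it reaches from about 0.425 to 0.925 m from the base axis. Payload 6.8 kg.
Tool frame: the origin (TCP) lies between the finger pads; the fingertips stand 11 mm ahead of it and the grasp point (between the pads) lies 8 mm behind it; z points along the fingers, y is the line along which they close (so a half turn about z gives the same grasp; the last joint's range is limited). The gripper opens to 85 mm and grips with 20 to 120 N. Pads are 22 mm wide; open, the fingers measure 114 mm over their backs; the gripper's body (76 mm by 85 mm) begins 54 mm behind the grasp point. The pads swing forward as they close: fully open they stand 13 mm farther back than shut.
Start: joints at [-0.108, 0.477, 0.022, 1.555, -0.011, 1.109, -0.083], TCP at [0.675, 0, 0.242] pointing down, gripper open.
Joint ranges: [-2.96, 2.96], [-0.34, 2.1], [-1.41, 1.46], [0.24, 2.44], [-1.37, 4.51], [0.17, 1.92], [-2.96, 2.96]. Speed limits (rad/s): [2.39, 2.39, 3.14, 3.14, 3.14, 3.14, 3.14].

INTERFACE

Orientations are given as a rotation vector (axis times angle).
In Python, from bench import r gives the robot as it stands.
- The arm moves only by the tool send_rows, never from a script. Its argument "deltas" is a list of rows, each an object of numbers: "dx", "dy", "dz": the shift along the world's x, y, z in mm; "rx", "ry", "rz": the turn, a rotation vector about the world's x, y, z in degrees. A call has 1 to 5 rows; each row is the pose to reach, as a shift and turn from the pose commanded when the call began; what a row does not reach only later rows make up. A row lasts 1/12 s, in which the tool goes at most 41.7 mm and 7.16 degrees, less where a joint would pass 70% of its speed; a pose out of reach is approached as far as the arm can. A call with a gripper value outside its range is refused whole. "jaw" is the finger opening in mm, from 0 to 85.4, set as the call begins (left out, the last holds). The fingers move at their own pace and stop on an object; "newtons" is the grip in N (left out, the last holds). Time passes only in rows, so rows that repeat a pose let the fingers close. It gives the time, the measured TCP pose, the force, the opening and the grip force at its end, in the units of the state.
- r.get_obs(): the state, without advancing time (a new reading comes with each control period).
- r.grab_frame(name): name is "scene" or "side" or "wrist"; returns a dict with "frame" (384x512x3 uint8, blue, green, red), "z_map" (384x512 float32, m along the optical axis (not along the pixel's ray), 0 where there is no reading), "vertical_fov" (degrees; the focal length in pixels is half the picture's height over the tangent of half this angle, whatever the lens; pixels are square), "cx", "cy" (the principal point, pixels), "distortion" ([k1, k2, p1, p2, k3] as OpenCV has them; the pictures are not rectified), "xyz" and "orientation" of the camera in the world. Camera axes: x right, y down, z forward; pixel columns grow to the right and rows downward; lengths in m; the calibration is good to about 2 mm. A picture is of the moment at which its call begins.
- r.hand_in(): hands the job in; it is judged then, once.
The state is a dict: "clock": time; "joints": joint angles; "qvel": joint speeds; "tau": joint torques, N m; "tcp_pos": TCP position; "orientation": TCP orientation; "contact_force": force on the tool from outside, world axes, zero at the start; "moment": the same for the moment, N m; "grip_width": finger opening in m; "gripper_force": force on a finger pad.
Only numpy, scipy, OpenCV 4.12 (cv2) and the standard library are available. Lean on these libraries where they do the work, as an engineer would, in place of code of your own. Each camera call takes 0.05 s, during which the arm holds its last target. There are 200 camera calls.

## Working session

There is one attempt and no reset: what is moved stays moved. The work goes in short steps, Python scripts to look and compute and a tool call to move; the robot and the scene stay as the last step left them, time stands still between calls to the robot, and variables do not carry over. Pictures are saved under pics/ and viewed, at most 14 in all, crops included, and the job is handed in when it is done.

Besides the shell and the picture viewer there is one more tool, called after "Call:" as name([rows], argument=value, ...), one row to a line, values as JSON. send_rows: Moves the arm, as the interface text tells. Its arguments: {"type":"object","properties":{"deltas":{"type":"array","items":{"type":"object","properties":{"dx":{"type":"number"},"dy":{"type":"number"},"dz":{"type":"number"},"rx":{"type":"number"},"ry":{"type":"number"},"rz":{"type":"number"}}}},"jaw":{"type":"number"},"newtons":{"type":"number"}},"required":["deltas"]}

```bash
ls; mkdir -p pics
cat > h.py <<'E'
import numpy as np, cv2
from scipy.spatial.transform import Rotation as R
from bench import r
def grab(n,save=None):
    f=r.grab_frame(n)
    if save: cv2.imwrite('pics/'+save,f['frame'])
    return f
def K(f):
    h=f['frame'].shape[0]; fl=h/2/np.tan(np.radians(f['vertical_fov'])/2)
    return np.array([[fl,0,f['cx']],[0,fl,f['cy']],[0,0,1.]])
def rot(f):
    o=np.array(f['orientation'],float)
    return R.from_rotvec(o).as_matrix() if o.shape==(3,) else o
def xyz(f):
    """world point per pixel from depth"""
    h,w=f['z_map'].shape; u,v=np.meshgrid(np.arange(w),np.arange(h))
    p=cv2.undistortPoints(np.stack([u,v],-1).reshape(-1,1,2).astype(np.float64),K(f),np.array(f['distortion'],float)).reshape(h,w,2)
    c=np.dstack([p,np.ones((h,w))])
    d=c@rot(f).T
    return d*f['z_map'][...,None]+np.array(f['xyz']), d
def plane(f,uv,z):
    p=cv2.undistortPoints(np.array(uv,float).reshape(-1,1,2),K(f),np.array(f['distortion'],float)).reshape(-1,2)
    d=np.c_[p,np.ones(len(p))]@rot(f).T; o=np.array(f['xyz'])
    return o+d*((z-o[2])/d[:,2])[:,None]
E
python3 - <<'E'
from h import *
for n in('scene','side'):
    f=grab(n); print(n,f['xyz'],f['orientation'],f['vertical_fov'],f['distortion'],(f['z_map']>0).mean())
    cv2.imwrite(f'pics/{n}0.png',cv2.resize(f['frame'],(800,600)))
    import pickle; pickle.dump(f,open(n+'0.pkl','wb'))
print(r.get_obs())
E
```

```text
pics
scene [ 1.56056586 -0.39560805  0.86193471] [-1.84747519 -1.36872932  0.68084117] 48.986877350345615 [-0.0117928  0.         0.         0.         0.       ] 0.9950663248697916
side [ 0.44927776 -0.8917858   0.74162777] [-2.2740397   0.1080215  -0.04376569] 50.363770593756975 [-0.11752781  0.          0.          0.          0.        ] 0.9959920247395834
{'clock': 0.1, 'joints': array([-0.10809775,  0.4777433 ,  0.02231683,  1.5563497 , -0.01153759,
        1.10930056, -0.08307756]), 'qvel': array([ 0.00082986, -0.00156988, -0.00071996, -0.00326618, -0.00060376,
        0.00077034,  0.00144155]), 'tau': array([ 5.69385389e-03, -5.97765398e+01,  1.61440808e+00, -2.81952703e+01,
        1.29656185e-02,  5.02699884e-03, -1.13572563e-05]), 'tcp_pos': array([6.74481377e-01, 1.51273557e-05, 2.41406285e-01]), 'orientation': array([-2.22059194e+00, -2.22069504e+00,  1.94251102e-03]), 'contact_force': array([ 1.25786108, -0.04625986, -0.09541127]), 'moment': array([-0.01681391,  0.03629954, -0.05720072]), 'gripper_force': 0.0, 'grip_width': 0.08549077309895178}
```

View pics/scene0.png

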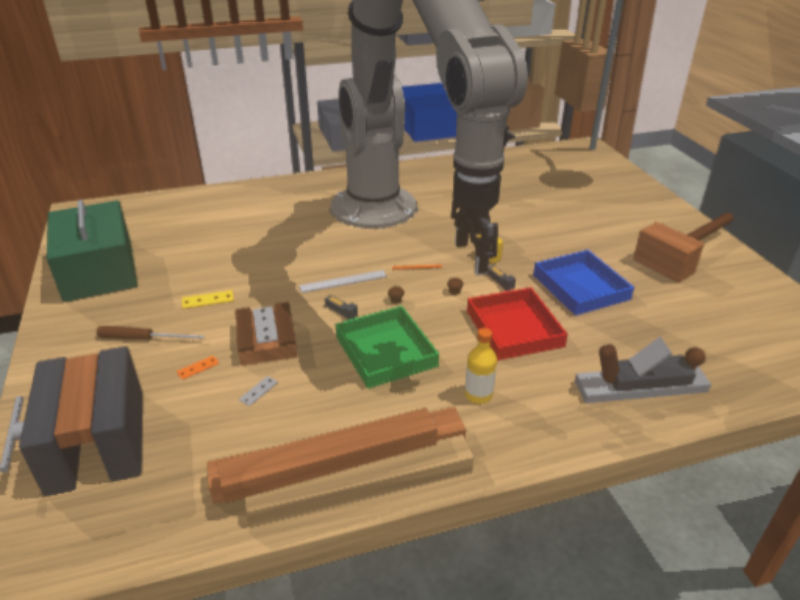

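View pics/side0.png

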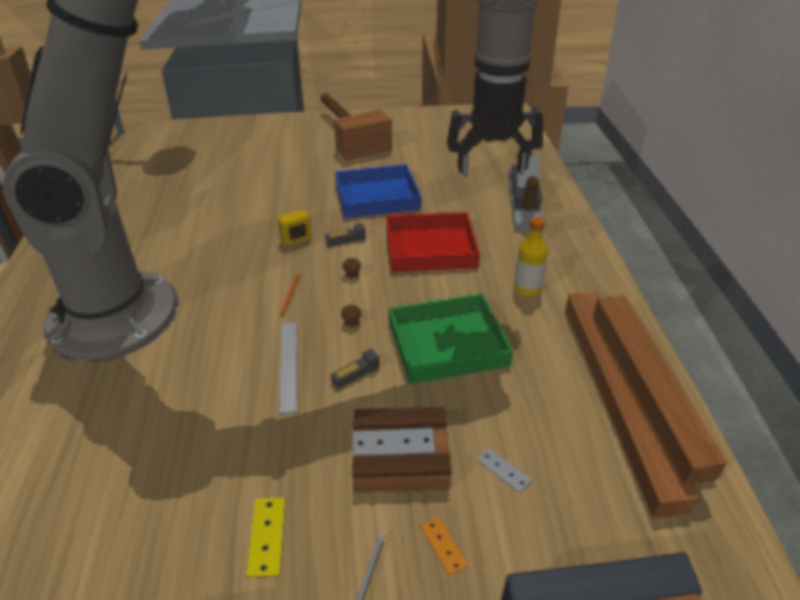

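The candidates for the plate, in side-view pixels, are grey in the channel (395,441), small grey (504,470), orange (443,545) and yellow (266,537). The one in the channel fits: it is neither orange nor yellow and is the larger grey one. The knobs are at (352,267) and (351,315), and the dogs at (345,236) and (356,368).

```bash
cat > m.py <<'E'
from h import *; import pickle
f=pickle.load(open('side0.pkl','rb')); g=pickle.load(open('scene0.pkl','rb'))
P,_=xyz(f); S,_=xyz(g)
def rect(q,name):
    (c,(w,h),a)=cv2.minAreaRect((q[:,:2]*1000).astype(np.float32)); print(name,len(q),'c',np.round(c,1),'wh',np.round([w,h],1),'ang',round(a,1),'z',np.round(np.percentile(q[:,2],[2,50,98])*1000,1))
def roi(P,sc,box,zl,zh,name,m=None):
    x0,y0,x1,y1=[int(b*sc) for b in box]; q=P[y0:y1,x0:x1].reshape(-1,3); ok=(q[:,2]>zl)&(q[:,2]<zh)
    if m is not None: ok&=m[y0:y1,x0:x1].ravel()
    q=q[ok]; rect(q,name); return q
roi(P,.64,(250,440,300,500),-.01,.01,'bench')
for n,b in dict(dogA=(318,215,372,252),dogB=(320,340,388,396),k1=(330,252,372,284),k2=(330,295,372,335)).items():
    roi(P,.64,b,.006,.1,n+' all'); q=roi(P,.64,b,.0165,.1,n+' top')
roi(P,.64,(380,412,460,475),.035,.0405,'plate?',None)
def hsv(f): return cv2.cvtColor(f['frame'],cv2.COLOR_BGR2HSV)
for nm,F,X in(('side',f,P),('scene',g,S)):
    H=hsv(F); h,s,v=H[...,0],H[...,1],H[...,2]
    for n,m in dict(green=(h>50)&(h<75)&(s>140),red=((h<4)|(h>176))&(s>170),blue=(h>105)&(h<125)&(s>150)).items():
        q=X[m&(X[...,2]>.028)&(X[...,2]<.04)&(X[...,0]>.3)]
        rect(q,nm+n)
roi(P,.64,(350,405,455,495),.02,.06,'board')
roi(S,.64,(230,300,302,365),.041,.06,'board scene strips')
H=hsv(g); roi(S,.64,(245,295,285,350),.034,.041,'plate scene',(H[...,1]<60)&(H[...,2]>70))
H=hsv(f); roi(P,.64,(345,420,445,465),.034,.041,'plate side',(H[...,1]<60)&(H[...,2]>70))
roi(S,.64,(460,330,500,410),.02,.2,'glue')
roi(P,.64,(510,215,550,300),.02,.2,'glue')
roi(P,.64,(270,200,315,250),.006,.2,'yellowbox')
f2=f['frame'][130:260,195:300]; f3=f['frame'][255:320,215:300]
E
python3 m.py
python3 - <<'E'
import pickle,cv2
f=pickle.load(open('side0.pkl','rb'))['frame']
cv2.imwrite('pics/c1.png',cv2.resize(f[130:325,170:350],None,fx=3,fy=3,interpolation=cv2.INTER_CUBIC))
E
```

```text
bench 1244 c [ 317.2 -358.2] wh [ 70.8 109.2] ang 1.1 z [-2.1  0.9  3.8]
dogA all 221 c [430.1 208.6] wh [ 80.2 133.2] ang 4.5 z [ 6.2 19.6 30.9]
dogA top 144 c [432.4 184.6] wh [79.5 27.9] ang 15.7 z [17.1 22.  31.3]
dogB all 354 c [ 437.6 -190.6] wh [81.6 25.9] ang 32.1 z [ 7.  20.6 30.2]
dogB top 260 c [ 437.6 -190.6] wh [81.6 25.9] ang 32.1 z [17.2 21.7 30.5]
k1 all 117 c [442.5  94.9] wh [85.7 32.5] ang 87.3 z [ 7.1 29.5 36.2]
k1 top 98 c [442.1  67.6] wh [33.2 30.7] ang 24.9 z [18.4 30.2 36.2]
k2 all 137 c [435.3 -68.6] wh [28.4 32.5] ang 87.4 z [ 7.2 29.7 35. ]
k2 top 120 c [435.3 -68.6] wh [28.4 32.5] ang 87.4 z [19.7 30.5 35. ]
plate? 699 c [ 511.4 -370.9] wh [81.7 91.6] ang 85.4 z [35.3 38.2 40.4]
sidegreen 338 c [ 592.1 -135. ] wh [166.8 151.6] ang 8.4 z [28.2 34.4 38.2]
sidered 284 c [599.1 143.4] wh [155.7 165.8] ang 88.8 z [28.3 33.  38.4]
sideblue 161 c [504.2 352.3] wh [164.2 155.3] ang 6.0 z [28.2 31.5 36.9]Traceback (most recent call last):
  File "m.py", line 19, in <module>
    rect(q,nm+n)
    ~~~~^^^^^^^^
  File "m.py", line 5, in rect
    (c,(w,h),a)=cv2.minAre
[... 275 characters left out ...]
                                                      ~~~~~~~~~~~~~^^^^^^^^^^^^^^^^^^
    return _quantile_unchecked(
        a, q, axis, out, overwrite_input, method, keepdims, weights)
    return _ureduce(a,
                    func=_quantile_ureduce_func,
    ...<5 lines>...
                    overwrite_input=overwrite_input,
                    method=method)
    r = func(a, **kwargs)
    result = _quantile(arr,
                       quantiles=q,
    ...<2 lines>...
                       out=out,
                       weights=wgt)
    slices_having_nans = np.isnan(arr[-1, ...])
                                  ~~~^^^^^^^^^
IndexError: index -1 is out of bounds for axis 0 with size 0
```

View pics/c1.png

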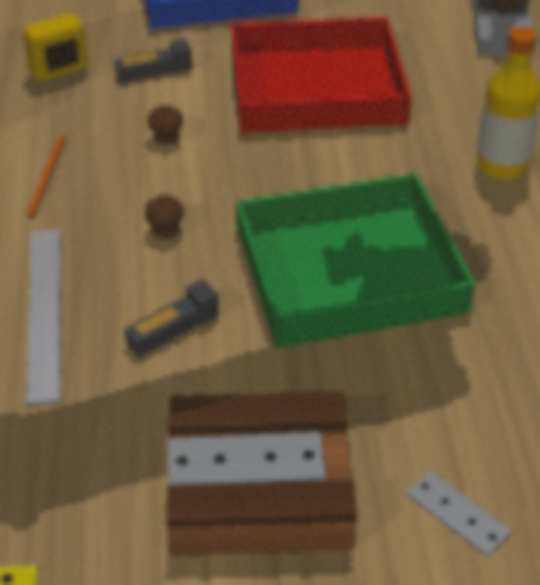

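The crop confirms the grey four-hole plate in the channel at crop (245,458), flush with the near (robot) end. It is the larger grey one, and the smaller grey one lies loose at (458,512).

```bash
sed -i 's/^def rect(q,name):/def rect(q,name):\n    if len(q)<5: print(name,"none"); return/' m.py; python3 m.py | tail -11
cat >> m.py <<'E'
q=P[int(405*.64):int(475*.64),int(345*.64):int(455*.64)].reshape(-1,3); 
s=q[(q[:,2]>.0415)&(q[:,2]<.06)]; rect(s,'strips side')
q=roi(P,.64,(325,225,372,252),.0165,.1,'dogA'); q2=q[q[:,2]>.0255]; print('headA',q2.mean(0)*1000)
q=roi(P,.64,(320,340,388,396),.0165,.1,'dogB'); q2=q[q[:,2]>.0255]; print('headB',q2.mean(0)*1000)
E
python3 m.py | tail -5
```

```text
sideblue 161 c [504.2 352.3] wh [164.2 155.3] ang 6.0 z [28.2 31.5 36.9]
scenegreen none
scenered 233 c [603.2 145.7] wh [149.1 174.8] ang 88.3 z [28.1 32.  36.3]
sceneblue 46 c [564.9 329.6] wh [188.1  93.3] ang 54.2 z [29.8 33.2 37.9]
board 2991 c [ 494.3 -356.1] wh [113.9 131.2] ang 86.9 z [22.9 41.7 48. ]
board scene strips 446 c [ 496.9 -355. ] wh [109.7 132.9] ang 86.3 z [41.2 43.3 46.7]
plate scene 239 c [ 486. -353.] wh [ 40.1 113. ] ang 88.1 z [34.2 36.2 39.7]
plate side 837 c [ 485.4 -353. ] wh [ 47.2 109.5] ang 87.4 z [35.7 38.3 40.6]
glue 667 c [725.5  35.6] wh [ 51.5 163.8] ang 46.9 z [ 22.7  82.9 149.1]
glue 709 c [785.9  94.9] wh [256.7  55.6] ang 75.9 z [ 20.4  76.9 150.2]
yellowbox 358 c [318.2 189.8] wh [90.7 34.7] ang 19.9 z [ 7.8 41.5 61.4]
strips side 1499 c [ 494.7 -355.4] wh [113.3 129.8] ang 86.5 z [42.2 45.7 48.5]
dogA 136 c [431.9 185. ] wh [79.4 24.7] ang 10.6 z [17.1 21.9 30.8]
headA [462.34200916 188.92150695  29.04856455]
dogB 260 c [ 437.6 -190.6] wh [81.6 25.9] ang 32.1 z [17.2 21.7 30.5]
headB [ 463.72529934 -174.52127845   28.74565061]
```

Call:
send_rows([
  {"dx": -40,"dy": 12},
  {"dx": -80,"dy": 24},
  {"dx": -120,"dy": 36},
  {"dx": -160,"dy": 48},
  {"dx": -198,"dy": 59},
])

```text
$.deltas[0]: bad value
```

Call:
send_rows([
  {"dx": -20,"dy": 5,"dz": -30},
  {"dx": -35,"dy": 10,"dz": -60},
  {"dx": -35,"dy": 10,"dz": -90},
  {"dx": -35,"dy": 10,"dz": -112},
  {"dx": -35,"dy": 10,"dz": -112},
], jaw=65, newtons=35)

```text
$.deltas[0]: bad value
```

Run:
```python
from h import *
o=r.get_obs(); print(o['clock'],o['tcp_pos'],R.from_rotvec(o['orientation']).as_matrix()[:,1])
f=grab('wrist','w1.png'); P,_=xyz(f)
q=P[(P[...,2]>.024)&(P[...,2]<.045)&(abs(P[...,0]-.442)<.04)&(abs(P[...,1]-.068)<.04)]
print(f['xyz'],cv2.minAreaRect((q[:,:2]*1000).astype(np.float32)),len(q),q.mean(0))
```

```text
0.1 [6.74481377e-01 1.51273557e-05 2.41406285e-01] [ 9.99998601e-01  4.63614956e-05 -1.67230765e-03]
[0.67467244 0.07102315 0.37296075] ((442.1252746582031, 69.53570556640625), (34.942893981933594, 33.96914291381836), 89.84918212890625) 779 [0.44422145 0.07003273 0.03005159]
```

View pics/w1.png

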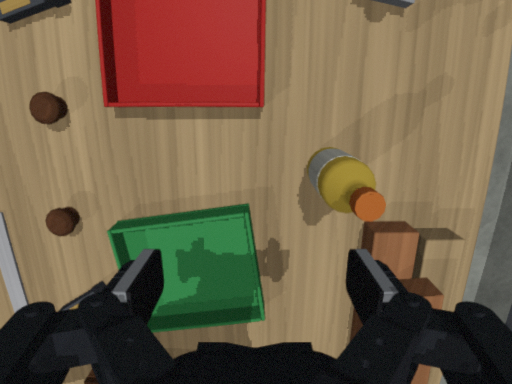

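The wrist view shows the knobs at (46,107) and (62,221), the red and green trays, and the glue at (345,185). Knob 1 measures (442, 69.5), which agrees with the side view. The rows need all six keys.

Call:
send_rows([
  {"dx": -40,"dy": 12,"dz": 0,"rx": 0,"ry": 0,"rz": 0},
  {"dx": -80,"dy": 24,"dz": 0,"rx": 0,"ry": 0,"rz": 0},
  {"dx": -120,"dy": 36,"dz": -10,"rx": 0,"ry": 0,"rz": 0},
  {"dx": -155,"dy": 48,"dz": -20,"rx": 0,"ry": 0,"rz": 0},
  {"dx": -190,"dy": 58,"dz": -30,"rx": 0,"ry": 0,"rz": 0},
], jaw=65, newtons=35)

```text
clock: 0.57
tcp_pos: [0.4828, 0.0587, 0.2118]
orientation: [-2.221, -2.222, -0.0]
contact_force: [-0.4, 0.2, -0.7]
grip_width: 0.0647
gripper_force: 0.0
```

Call:
send_rows([
  {"dx": -25,"dy": 6,"dz": -30,"rx": 0,"ry": 0,"rz": 0},
  {"dx": -43,"dy": 12,"dz": -60,"rx": 0,"ry": 0,"rz": 0},
  {"dx": -43,"dy": 12,"dz": -90,"rx": 0,"ry": 0,"rz": 0},
  {"dx": -43,"dy": 12,"dz": -112,"rx": 0,"ry": 0,"rz": 0},
  {"dx": -43,"dy": 12,"dz": -112,"rx": 0,"ry": 0,"rz": 0},
])

```text
clock: 0.98
tcp_pos: [0.4388, 0.0695, 0.097]
orientation: [-2.218, -2.22, 0.01]
contact_force: [0.3, -0.3, -0.9]
grip_width: 0.065
gripper_force: 0.0
```

Call:
send_rows([
  {"dx": 0,"dy": 0,"dz": -30,"rx": 0,"ry": 0,"rz": 0},
  {"dx": 0,"dy": 0,"dz": -60,"rx": 0,"ry": 0,"rz": 0},
  {"dx": 0,"dy": 0,"dz": -80,"rx": 0,"ry": 0,"rz": 0},
  {"dx": 0,"dy": 0,"dz": -85,"rx": 0,"ry": 0,"rz": 0},
  {"dx": 0,"dy": 0,"dz": -85,"rx": 0,"ry": 0,"rz": 0},
])

```text
clock: 1.4
tcp_pos: [0.4419, 0.0698, 0.015]
orientation: [-2.221, -2.221, 0.003]
contact_force: [0.1, -0.5, 0.1]
grip_width: 0.0651
gripper_force: 0.0
```

Call:
send_rows([
  {"dx": 0,"dy": 0,"dz": 0,"rx": 0,"ry": 0,"rz": 0},
  {"dx": 0,"dy": 0,"dz": 0,"rx": 0,"ry": 0,"rz": 0},
  {"dx": 0,"dy": 0,"dz": 0,"rx": 0,"ry": 0,"rz": 0},
  {"dx": 0,"dy": 0,"dz": 0,"rx": 0,"ry": 0,"rz": 0},
  {"dx": 0,"dy": 0,"dz": 0,"rx": 0,"ry": 0,"rz": 0},
], jaw=25, newtons=35)

```text
clock: 1.82
tcp_pos: [0.4433, 0.0702, 0.017]
orientation: [2.221, 2.22, 0.004]
contact_force: [-0.7, 0.1, 6.9]
grip_width: 0.0343
gripper_force: 34.1
```

Call:
send_rows([
  {"dx": 0,"dy": 0,"dz": 5,"rx": 0,"ry": 0,"rz": 0},
  {"dx": 0,"dy": 0,"dz": 20,"rx": 0,"ry": 0,"rz": 0},
  {"dx": 0,"dy": 0,"dz": 45,"rx": 0,"ry": 0,"rz": 0},
  {"dx": 0,"dy": 0,"dz": 70,"rx": 0,"ry": 0,"rz": 0},
  {"dx": 0,"dy": 0,"dz": 75,"rx": 0,"ry": 0,"rz": 0},
])

```text
clock: 2.23
tcp_pos: [0.4442, 0.0705, 0.0944]
orientation: [2.22, 2.219, 0.009]
contact_force: [0.6, -0.2, 0.4]
grip_width: 0.0335
gripper_force: 34.9
```

Call:
send_rows([
  {"dx": 20,"dy": -24,"dz": 0,"rx": 0,"ry": 0,"rz": 0},
  {"dx": 45,"dy": -54,"dz": 0,"rx": 0,"ry": 0,"rz": 0},
  {"dx": 70,"dy": -83,"dz": 0,"rx": 0,"ry": 0,"rz": 0},
  {"dx": 95,"dy": -112,"dz": 0,"rx": 0,"ry": 0,"rz": 0},
  {"dx": 120,"dy": -140,"dz": 0,"rx": 0,"ry": 0,"rz": 0},
])

```text
clock: 2.65
tcp_pos: [0.563, -0.0718, 0.0909]
orientation: [2.221, 2.221, 0.001]
contact_force: [0.8, -0.4, -0.3]
grip_width: 0.0338
gripper_force: 34.9
```

Call:
send_rows([
  {"dx": 25,"dy": -30,"dz": 0,"rx": 0,"ry": 0,"rz": 0},
  {"dx": 25,"dy": -30,"dz": -20,"rx": 0,"ry": 0,"rz": 0},
  {"dx": 25,"dy": -30,"dz": -45,"rx": 0,"ry": 0,"rz": 0},
  {"dx": 25,"dy": -30,"dz": -63,"rx": 0,"ry": 0,"rz": 0},
  {"dx": 25,"dy": -30,"dz": -66,"rx": 0,"ry": 0,"rz": 0},
])

```text
clock: 3.07
tcp_pos: [0.5853, -0.1002, 0.0221]
orientation: [-2.22, -2.219, 0.004]
contact_force: [-4.0, -0.9, 7.1]
grip_width: 0.0339
gripper_force: 35.4
```

Call:
send_rows([
  {"dx": 0,"dy": 0,"dz": 0,"rx": 0,"ry": 0,"rz": 0},
  {"dx": 0,"dy": 0,"dz": 0,"rx": 0,"ry": 0,"rz": 0},
  {"dx": 0,"dy": 0,"dz": 0,"rx": 0,"ry": 0,"rz": 0},
])

```text
clock: 3.32
tcp_pos: [0.5878, -0.0999, 0.0255]
orientation: [2.22, 2.221, 0.002]
contact_force: [0.5, 0.3, 0.5]
grip_width: 0.0342
gripper_force: 35.0
```

Call:
send_rows([
  {"dx": 0,"dy": 0,"dz": 0,"rx": 0,"ry": 0,"rz": 0},
  {"dx": 0,"dy": 0,"dz": 0,"rx": 0,"ry": 0,"rz": 0},
  {"dx": 0,"dy": 0,"dz": 10,"rx": 0,"ry": 0,"rz": 0},
  {"dx": 0,"dy": 0,"dz": 40,"rx": 0,"ry": 0,"rz": 0},
  {"dx": 0,"dy": 0,"dz": 76,"rx": 0,"ry": 0,"rz": 0},
], jaw=55)

```text
clock: 3.73
tcp_pos: [0.5852, -0.0997, 0.1]
orientation: [-2.219, -2.219, 0.004]
contact_force: [1.6, 0.4, 0.1]
grip_width: 0.0553
gripper_force: 0.0
```

Call:
send_rows([
  {"dx": -30,"dy": 7,"dz": 0,"rx": 0,"ry": 0,"rz": 0},
  {"dx": -65,"dy": 14,"dz": 0,"rx": 0,"ry": 0,"rz": 0},
  {"dx": -100,"dy": 22,"dz": 0,"rx": 0,"ry": 0,"rz": 0},
  {"dx": -135,"dy": 30,"dz": 0,"rx": 0,"ry": 0,"rz": 0},
  {"dx": -151,"dy": 33,"dz": 0,"rx": 0,"ry": 0,"rz": 0},
], jaw=65)

```text
clock: 4.15
tcp_pos: [0.4311, -0.0664, 0.1007]
orientation: [-2.219, -2.22, 0.003]
contact_force: [-1.1, -0.2, -0.5]
grip_width: 0.0649
gripper_force: 0.0
```

Call:
send_rows([
  {"dx": 0,"dy": 0,"dz": -20,"rx": 0,"ry": 0,"rz": 0},
  {"dx": 0,"dy": 0,"dz": -50,"rx": 0,"ry": 0,"rz": 0},
  {"dx": 0,"dy": 0,"dz": -75,"rx": 0,"ry": 0,"rz": 0},
  {"dx": 0,"dy": 0,"dz": -83,"rx": 0,"ry": 0,"rz": 0},
  {"dx": 0,"dy": 0,"dz": -83,"rx": 0,"ry": 0,"rz": 0},
])

```text
clock: 4.57
tcp_pos: [0.435, -0.0669, 0.0165]
orientation: [-2.22, -2.22, 0.003]
contact_force: [-0.2, -0.2, 0.3]
grip_width: 0.0652
gripper_force: 0.0
```

Call:
send_rows([
  {"dx": 0,"dy": 0,"dz": 0,"rx": 0,"ry": 0,"rz": 0},
  {"dx": 0,"dy": 0,"dz": 0,"rx": 0,"ry": 0,"rz": 0},
  {"dx": 0,"dy": 0,"dz": 0,"rx": 0,"ry": 0,"rz": 0},
  {"dx": 0,"dy": 0,"dz": 0,"rx": 0,"ry": 0,"rz": 0},
  {"dx": 0,"dy": 0,"dz": 0,"rx": 0,"ry": 0,"rz": 0},
], jaw=25)

```text
clock: 4.98
tcp_pos: [0.4371, -0.0671, 0.0188]
orientation: [2.22, 2.22, 0.003]
contact_force: [-1.1, 0.5, 5.9]
grip_width: 0.0338
gripper_force: 34.2
```

Call:
send_rows([
  {"dx": 0,"dy": 0,"dz": 5,"rx": 0,"ry": 0,"rz": 0},
  {"dx": 0,"dy": 0,"dz": 20,"rx": 0,"ry": 0,"rz": 0},
  {"dx": 0,"dy": 0,"dz": 45,"rx": 0,"ry": 0,"rz": 0},
  {"dx": 0,"dy": 0,"dz": 70,"rx": 0,"ry": 0,"rz": 0},
  {"dx": 0,"dy": 0,"dz": 73,"rx": 0,"ry": 0,"rz": 0},
])

```text
clock: 5.4
tcp_pos: [0.4385, -0.0672, 0.0946]
orientation: [2.218, 2.217, 0.008]
contact_force: [0.6, -0.6, 0.2]
grip_width: 0.034
gripper_force: 34.9
```

Call:
send_rows([
  {"dx": 25,"dy": -16,"dz": 0,"rx": 0,"ry": 0,"rz": 0},
  {"dx": 58,"dy": -37,"dz": 0,"rx": 0,"ry": 0,"rz": 0},
  {"dx": 91,"dy": -58,"dz": 0,"rx": 0,"ry": 0,"rz": 0},
  {"dx": 124,"dy": -79,"dz": 0,"rx": 0,"ry": 0,"rz": 0},
  {"dx": 155,"dy": -99,"dz": 0,"rx": 0,"ry": 0,"rz": 0},
])

```text
clock: 5.82
tcp_pos: [0.5928, -0.1673, 0.0911]
orientation: [2.221, 2.22, 0.001]
contact_force: [1.1, 0.3, -0.1]
grip_width: 0.0341
gripper_force: 34.9
```

Call:
send_rows([
  {"dx": 6,"dy": -4,"dz": 0,"rx": 0,"ry": 0,"rz": 0},
  {"dx": 6,"dy": -4,"dz": -20,"rx": 0,"ry": 0,"rz": 0},
  {"dx": 6,"dy": -4,"dz": -45,"rx": 0,"ry": 0,"rz": 0},
  {"dx": 6,"dy": -4,"dz": -60,"rx": 0,"ry": 0,"rz": 0},
  {"dx": 6,"dy": -4,"dz": -65,"rx": 0,"ry": 0,"rz": 0},
])

```text
clock: 6.23
tcp_pos: [0.5949, -0.1694, 0.0236]
orientation: [-2.219, -2.219, 0.004]
contact_force: [-14.1, 3.9, 39.6]
grip_width: 0.0336
gripper_force: 38.3
```

Call:
send_rows([
  {"dx": 0,"dy": 0,"dz": 0,"rx": 0,"ry": 0,"rz": 0},
  {"dx": 0,"dy": 0,"dz": 0,"rx": 0,"ry": 0,"rz": 0},
  {"dx": 0,"dy": 0,"dz": 0,"rx": 0,"ry": 0,"rz": 0},
])

```text
clock: 6.48
tcp_pos: [0.5973, -0.1699, 0.0261]
orientation: [2.221, 2.221, 0.001]
contact_force: [0.1, 0.4, 0.9]
grip_width: 0.0338
gripper_force: 35.3
```

Call:
send_rows([
  {"dx": 0,"dy": 0,"dz": 0,"rx": 0,"ry": 0,"rz": 0},
  {"dx": 0,"dy": 0,"dz": 0,"rx": 0,"ry": 0,"rz": 0},
  {"dx": 0,"dy": 0,"dz": 10,"rx": 0,"ry": 0,"rz": 0},
  {"dx": 0,"dy": 0,"dz": 40,"rx": 0,"ry": 0,"rz": 0},
  {"dx": 0,"dy": 0,"dz": 75,"rx": 0,"ry": 0,"rz": 0},
], jaw=55)

```text
clock: 6.9
tcp_pos: [0.5953, -0.1695, 0.0999]
orientation: [-2.219, -2.219, 0.004]
contact_force: [0.8, -0.3, -0.1]
grip_width: 0.055
gripper_force: 0.0
```

Call:
send_rows([
  {"dx": -30,"dy": -4,"dz": 10,"rx": 0,"ry": 0,"rz": -6},
  {"dx": -60,"dy": -8,"dz": 20,"rx": 0,"ry": 0,"rz": -12},
  {"dx": -95,"dy": -12,"dz": 30,"rx": 0,"ry": 0,"rz": -18},
  {"dx": -125,"dy": -16,"dz": 40,"rx": 0,"ry": 0,"rz": -24},
  {"dx": -156,"dy": -18,"dz": 50,"rx": 0,"ry": 0,"rz": -30},
], jaw=65, newtons=60)

```text
clock: 7.32
tcp_pos: [0.4396, -0.1883, 0.1516]
orientation: [2.725, 1.563, 0.002]
contact_force: [1.1, -0.3, 1.0]
grip_width: 0.0653
gripper_force: 0.0
```

Call:
send_rows([
  {"dx": 0,"dy": 0,"dz": 0,"rx": 0,"ry": 0,"rz": -7},
  {"dx": 0,"dy": 0,"dz": 0,"rx": 0,"ry": 0,"rz": -14},
  {"dx": 0,"dy": 0,"dz": 0,"rx": 0,"ry": 0,"rz": -21},
  {"dx": 0,"dy": 0,"dz": 0,"rx": 0,"ry": 0,"rz": -28},
  {"dx": 0,"dy": 0,"dz": 0,"rx": 0,"ry": 0,"rz": -28},
])

```text
clock: 7.73
tcp_pos: [0.4412, -0.1879, 0.1512]
orientation: [3.021, 0.859, 0.002]
contact_force: [-0.3, -0.5, -0.9]
grip_width: 0.0647
gripper_force: 0.0
```

```bash
cat > d.py <<'E'
from h import *; import sys
cx,cy=float(sys.argv[1]),float(sys.argv[2])
o=r.get_obs(); print(o['clock'],o['tcp_pos'],R.from_rotvec(o['orientation']).as_matrix()[:,1])
for n in ('wrist','side'):
    f=grab(n,sys.argv[3]+n+'.png'); P,_=xyz(f)
    q=P[(P[...,2]>.0155)&(P[...,2]<.035)&(np.hypot(P[...,0]-cx,P[...,1]-cy)<.055)]
    if len(q)>20:
        b=q[q[:,2]<.024]; hd=q[q[:,2]>.026]
        print(n,len(q),cv2.minAreaRect((q[:,:2]*1000).astype(np.float32)),'bar',b.mean(0)*1000,'head',hd.mean(0)*1000)
E
python3 d.py .4376 -.1906 dB
```

```text
7.7333 [ 0.44123134 -0.18793818  0.15122782] [ 5.26324302e-01 -8.50283576e-01  7.54635286e-04]
wrist 2137 ((436.6379699707031, -190.66810607910156), (79.88143920898438, 23.164552688598633), 31.199607849121094) bar [ 430.68635168 -194.85389002   20.28273497] head [ 463.06303258 -174.61435067   27.97196876]
side 272 ((437.3819885253906, -189.7003631591797), (80.7959213256836, 26.447654724121094), 32.434818267822266) bar [ 432.63293332 -195.1879669    20.49282669] head [ 463.91498521 -173.99938757   28.90574351]
```

View pics/dBwrist.png

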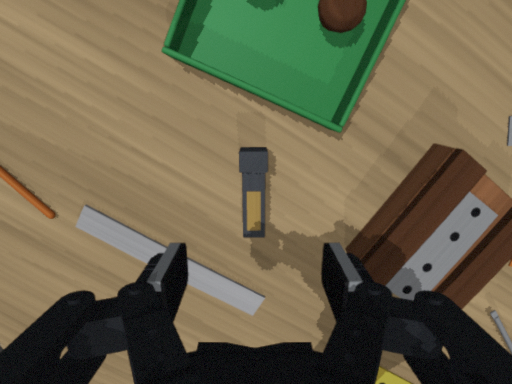

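The wrist view shows dog B at (255,192), centred between the fingers and lying straight, with the ruler and tray clear of the descent.

Call:
send_rows([
  {"dx": -1,"dy": -1,"dz": -35,"rx": 0,"ry": 0,"rz": 0},
  {"dx": -1,"dy": -1,"dz": -70,"rx": 0,"ry": 0,"rz": 0},
  {"dx": -1,"dy": -1,"dz": -105,"rx": 0,"ry": 0,"rz": 0},
  {"dx": -1,"dy": -1,"dz": -125,"rx": 0,"ry": 0,"rz": 0},
  {"dx": -1,"dy": -1,"dz": -133,"rx": 0,"ry": 0,"rz": 0},
])

```text
clock: 8.25
tcp_pos: [0.4383, -0.1883, 0.0147]
orientation: [-3.016, -0.87, 0.006]
contact_force: [-0.6, -0.1, 1.1]
grip_width: 0.0649
gripper_force: 0.0
```

Call:
send_rows([
  {"dx": 0,"dy": 0,"dz": 0,"rx": 0,"ry": 0,"rz": 0},
  {"dx": 0,"dy": 0,"dz": 0,"rx": 0,"ry": 0,"rz": 0},
  {"dx": 0,"dy": 0,"dz": 0,"rx": 0,"ry": 0,"rz": 0},
  {"dx": 0,"dy": 0,"dz": 0,"rx": 0,"ry": 0,"rz": 0},
  {"dx": 0,"dy": 0,"dz": 0,"rx": 0,"ry": 0,"rz": 0},
], jaw=10)

```text
clock: 8.67
tcp_pos: [0.4411, -0.1892, 0.019]
orientation: [3.019, 0.866, 0.004]
contact_force: [-1.7, 0.8, 5.3]
grip_width: 0.018
gripper_force: 59.0
```

Call:
send_rows([
  {"dx": 0,"dy": 0,"dz": 0,"rx": 0,"ry": 0,"rz": 0},
  {"dx": 0,"dy": 0,"dz": 5,"rx": 0,"ry": 0,"rz": 0},
  {"dx": 0,"dy": 0,"dz": 20,"rx": 0,"ry": 0,"rz": 0},
  {"dx": 0,"dy": 0,"dz": 45,"rx": 0,"ry": 0,"rz": 0},
  {"dx": 0,"dy": 0,"dz": 73,"rx": 0,"ry": 0,"rz": 0},
])

```text
clock: 9.08
tcp_pos: [0.4391, -0.1887, 0.0912]
orientation: [-3.019, -0.866, 0.003]
contact_force: [0.8, 0.6, -3.4]
grip_width: 0.0183
gripper_force: 59.0
```

Call:
send_rows([
  {"dx": 12,"dy": 22,"dz": 0,"rx": 0,"ry": 0,"rz": -5},
  {"dx": 28,"dy": 52,"dz": 0,"rx": 0,"ry": 0,"rz": -10},
  {"dx": 45,"dy": 83,"dz": 0,"rx": 0,"ry": 0,"rz": -15},
  {"dx": 62,"dy": 114,"dz": 0,"rx": 0,"ry": 0,"rz": -20},
  {"dx": 80,"dy": 147,"dz": 0,"rx": 0,"ry": 0,"rz": -25},
])

```text
clock: 9.5
tcp_pos: [0.5205, -0.0408, 0.0915]
orientation: [-3.136, -0.184, -0.002]
contact_force: [0.2, -0.0, -3.1]
grip_width: 0.0184
gripper_force: 59.1
```

Call:
send_rows([
  {"dx": 18,"dy": 33,"dz": 0,"rx": 0,"ry": 0,"rz": -3},
  {"dx": 36,"dy": 66,"dz": 0,"rx": 0,"ry": 0,"rz": -6},
  {"dx": 54,"dy": 98,"dz": 0,"rx": 0,"ry": 0,"rz": -8},
  {"dx": 70,"dy": 128,"dz": 0,"rx": 0,"ry": 0,"rz": -8},
  {"dx": 83,"dy": 152,"dz": 0,"rx": 0,"ry": 0,"rz": -8},
])

```text
clock: 9.92
tcp_pos: [0.6039, 0.1139, 0.0913]
orientation: [-3.14, 0.023, -0.002]
contact_force: [0.8, 0.4, -2.2]
grip_width: 0.0185
gripper_force: 59.1
```

Call:
send_rows([
  {"dx": 0,"dy": 0,"dz": 0,"rx": 0,"ry": 0,"rz": 0},
  {"dx": 0,"dy": 0,"dz": -20,"rx": 0,"ry": 0,"rz": 0},
  {"dx": 0,"dy": 0,"dz": -40,"rx": 0,"ry": 0,"rz": 0},
  {"dx": 0,"dy": 0,"dz": -52,"rx": 0,"ry": 0,"rz": 0},
  {"dx": 0,"dy": 0,"dz": -58,"rx": 0,"ry": 0,"rz": 0},
])

```text
clock: 10.33
tcp_pos: [0.6016, 0.1097, 0.0311]
orientation: [3.141, -0.027, -0.004]
contact_force: [-0.6, -0.1, -3.4]
grip_width: 0.0182
gripper_force: 59.1
```

Call:
send_rows([
  {"dx": 0,"dy": 0,"dz": -3,"rx": 0,"ry": 0,"rz": 0},
  {"dx": 0,"dy": 0,"dz": -6,"rx": 0,"ry": 0,"rz": 0},
  {"dx": 0,"dy": 0,"dz": -9,"rx": 0,"ry": 0,"rz": 0},
  {"dx": 0,"dy": 0,"dz": -9,"rx": 0,"ry": 0,"rz": 0},
])

```text
clock: 10.67
tcp_pos: [0.6037, 0.1099, 0.0242]
orientation: [-3.141, 0.028, -0.002]
contact_force: [0.4, -0.2, -2.7]
grip_width: 0.0183
gripper_force: 59.2
```

Call:
send_rows([
  {"dx": 0,"dy": 0,"dz": 0,"rx": 0,"ry": 0,"rz": 0},
  {"dx": 0,"dy": 0,"dz": 0,"rx": 0,"ry": 0,"rz": 0},
  {"dx": 0,"dy": 0,"dz": 5,"rx": 0,"ry": 0,"rz": 0},
  {"dx": 0,"dy": 0,"dz": 35,"rx": 0,"ry": 0,"rz": 0},
  {"dx": 0,"dy": 0,"dz": 67,"rx": 0,"ry": 0,"rz": 0},
], jaw=34)

```text
clock: 11.08
tcp_pos: [0.6017, 0.1097, 0.09]
orientation: [3.14, -0.027, -0.005]
contact_force: [0.4, -0.2, 0.5]
grip_width: 0.0337
gripper_force: 0.0
```

Call:
send_rows([
  {"dx": -30,"dy": 13,"dz": 12,"rx": 0,"ry": 0,"rz": 3},
  {"dx": -65,"dy": 29,"dz": 24,"rx": 0,"ry": 0,"rz": 6},
  {"dx": -100,"dy": 45,"dz": 36,"rx": 0,"ry": 0,"rz": 9},
  {"dx": -135,"dy": 62,"dz": 48,"rx": 0,"ry": 0,"rz": 11},
  {"dx": -167,"dy": 77,"dz": 60,"rx": 0,"ry": 0,"rz": 11},
], jaw=65)

```text
clock: 11.5
tcp_pos: [0.4342, 0.1877, 0.1513]
orientation: [-3.129, -0.277, -0.001]
contact_force: [1.1, 0.3, 1.1]
grip_width: 0.0648
gripper_force: 0.0
```

Call:
send_rows([
  {"dx": 0,"dy": 0,"dz": 0,"rx": 0,"ry": 0,"rz": 0},
  {"dx": 0,"dy": 0,"dz": 0,"rx": 0,"ry": 0,"rz": 0},
  {"dx": 0,"dy": 0,"dz": 0,"rx": 0,"ry": 0,"rz": 0},
])

```text
clock: 11.75
tcp_pos: [0.4367, 0.1871, 0.151]
orientation: [-3.129, -0.274, -0.003]
contact_force: [0.6, 0.1, 0.5]
grip_width: 0.0651
gripper_force: 0.0
```

```bash
python3 d.py .432 .186 dA
```

```text
11.75 [0.43666339 0.18713811 0.15103842] [ 1.73752737e-01 -9.84789113e-01 -6.23560216e-04]
wrist 2157 ((430.71917724609375, 186.06402587890625), (80.22947692871094, 23.79338836669922), 11.648764610290527) bar [423.69991538 183.14403183  20.28348228] head [461.20058607 192.19820873  27.95848384]
side 150 ((431.688232421875, 187.2059783935547), (79.66744995117188, 32.3312873840332), 13.421619415283203) bar [428.86684538 182.57204537  20.41638886] head [462.56344291 191.35875147  29.58541622]
```

View pics/dAwrist.png

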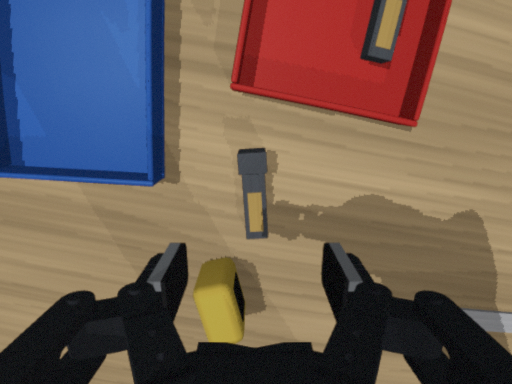

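The wrist view shows dog A at (255,193) between the fingers at about 12°. The yellow box at (222,300) is well behind the gripper, and dog B lies in the red tray.

Call:
send_rows([
  {"dx": -1,"dy": 0,"dz": -35,"rx": 0,"ry": 0,"rz": 2},
  {"dx": -1,"dy": 0,"dz": -70,"rx": 0,"ry": 0,"rz": 2},
  {"dx": -1,"dy": 0,"dz": -105,"rx": 0,"ry": 0,"rz": 2},
  {"dx": -1,"dy": 0,"dz": -125,"rx": 0,"ry": 0,"rz": 2},
  {"dx": -1,"dy": 0,"dz": -133,"rx": 0,"ry": 0,"rz": 2},
])

```text
clock: 12.27
tcp_pos: [0.4341, 0.185, 0.014]
orientation: [3.122, 0.325, -0.007]
contact_force: [-0.4, -0.1, -0.4]
grip_width: 0.0649
gripper_force: 0.0
```

Call:
send_rows([
  {"dx": 0,"dy": 0,"dz": 0,"rx": 0,"ry": 0,"rz": 0},
  {"dx": 0,"dy": 0,"dz": 0,"rx": 0,"ry": 0,"rz": 0},
  {"dx": 0,"dy": 0,"dz": 0,"rx": 0,"ry": 0,"rz": 0},
  {"dx": 0,"dy": 0,"dz": 0,"rx": 0,"ry": 0,"rz": 0},
  {"dx": 0,"dy": 0,"dz": 0,"rx": 0,"ry": 0,"rz": 0},
], jaw=10)

```text
clock: 12.68
tcp_pos: [0.4363, 0.1875, 0.0189]
orientation: [-3.123, -0.328, -0.005]
contact_force: [-0.1, -0.9, 7.3]
grip_width: 0.0181
gripper_force: 59.2
```

Call:
send_rows([
  {"dx": 0,"dy": 0,"dz": 0,"rx": 0,"ry": 0,"rz": 0},
  {"dx": 0,"dy": 0,"dz": 5,"rx": 0,"ry": 0,"rz": 0},
  {"dx": 0,"dy": 0,"dz": 20,"rx": 0,"ry": 0,"rz": 0},
  {"dx": 0,"dy": 0,"dz": 45,"rx": 0,"ry": 0,"rz": 0},
  {"dx": 0,"dy": 0,"dz": 73,"rx": 0,"ry": 0,"rz": 0},
])

```text
clock: 13.1
tcp_pos: [0.4338, 0.1865, 0.0909]
orientation: [3.123, 0.328, -0.004]
contact_force: [1.0, 0.4, -2.7]
grip_width: 0.0179
gripper_force: 58.7
```

Call:
send_rows([
  {"dx": 25,"dy": -2,"dz": 0,"rx": 0,"ry": 0,"rz": -3},
  {"dx": 60,"dy": -4,"dz": 0,"rx": 0,"ry": 0,"rz": -6},
  {"dx": 95,"dy": -6,"dz": 0,"rx": 0,"ry": 0,"rz": -9},
  {"dx": 130,"dy": -8,"dz": 0,"rx": 0,"ry": 0,"rz": -12},
  {"dx": 169,"dy": -9,"dz": 0,"rx": 0,"ry": 0,"rz": -13},
])

```text
clock: 13.52
tcp_pos: [0.6044, 0.178, 0.091]
orientation: [-3.141, 0.031, 0.001]
contact_force: [0.2, 0.7, -2.3]
grip_width: 0.0184
gripper_force: 58.9
```

Call:
send_rows([
  {"dx": 0,"dy": 0,"dz": 0,"rx": 0,"ry": 0,"rz": 0},
  {"dx": 0,"dy": 0,"dz": -20,"rx": 0,"ry": 0,"rz": 0},
  {"dx": 0,"dy": 0,"dz": -40,"rx": 0,"ry": 0,"rz": 0},
  {"dx": 0,"dy": 0,"dz": -52,"rx": 0,"ry": 0,"rz": 0},
  {"dx": 0,"dy": 0,"dz": -58,"rx": 0,"ry": 0,"rz": 0},
])

```text
clock: 13.93
tcp_pos: [0.6023, 0.1778, 0.0307]
orientation: [3.14, -0.027, -0.005]
contact_force: [-0.5, -0.3, -3.1]
grip_width: 0.0185
gripper_force: 58.8
```

Call:
send_rows([
  {"dx": 0,"dy": 0,"dz": -3,"rx": 0,"ry": 0,"rz": 0},
  {"dx": 0,"dy": 0,"dz": -6,"rx": 0,"ry": 0,"rz": 0},
  {"dx": 0,"dy": 0,"dz": -9,"rx": 0,"ry": 0,"rz": 0},
  {"dx": 0,"dy": 0,"dz": -9,"rx": 0,"ry": 0,"rz": 0},
])

```text
clock: 14.27
tcp_pos: [0.6047, 0.1782, 0.0241]
orientation: [-3.141, 0.027, -0.002]
contact_force: [-0.2, 0.2, -3.3]
grip_width: 0.0179
gripper_force: 58.8
```

Call:
send_rows([
  {"dx": 0,"dy": 0,"dz": 0,"rx": 0,"ry": 0,"rz": 0},
  {"dx": 0,"dy": 0,"dz": 0,"rx": 0,"ry": 0,"rz": 0},
  {"dx": 0,"dy": 0,"dz": 5,"rx": 0,"ry": 0,"rz": 0},
  {"dx": 0,"dy": 0,"dz": 35,"rx": 0,"ry": 0,"rz": 0},
  {"dx": 0,"dy": 0,"dz": 67,"rx": 0,"ry": 0,"rz": 0},
], jaw=34)

```text
clock: 14.68
tcp_pos: [0.6027, 0.1776, 0.09]
orientation: [3.14, -0.027, -0.005]
contact_force: [0.7, -0.0, -0.4]
grip_width: 0.0339
gripper_force: 0.0
```

Call:
send_rows([
  {"dx": -6,"dy": -30,"dz": 15,"rx": 0,"ry": 0,"rz": 0},
  {"dx": -14,"dy": -68,"dz": 30,"rx": 0,"ry": 0,"rz": 0},
  {"dx": -22,"dy": -107,"dz": 40,"rx": 0,"ry": 0,"rz": 0},
  {"dx": -30,"dy": -146,"dz": 50,"rx": 0,"ry": 0,"rz": 0},
  {"dx": -38,"dy": -185,"dz": 60,"rx": 0,"ry": 0,"rz": -2},
], jaw=0)

```text
clock: 15.1
tcp_pos: [0.5657, -0.0087, 0.1518]
orientation: [-3.14, 0.082, -0.002]
contact_force: [1.3, -0.7, 0.7]
grip_width: -0.0002
gripper_force: 0.0
```

Call:
send_rows([
  {"dx": -8,"dy": -39,"dz": 0,"rx": 0,"ry": 0,"rz": 0},
  {"dx": -16,"dy": -78,"dz": 0,"rx": 0,"ry": 0,"rz": 0},
  {"dx": -24,"dy": -117,"dz": 0,"rx": 0,"ry": 0,"rz": 0},
  {"dx": -32,"dy": -156,"dz": 0,"rx": 0,"ry": 0,"rz": 0},
  {"dx": -40,"dy": -195,"dz": 0,"rx": 0,"ry": 0,"rz": 0},
])

```text
clock: 15.52
tcp_pos: [0.5256, -0.2039, 0.1513]
orientation: [-3.14, 0.082, -0.002]
contact_force: [1.8, -1.2, 0.5]
grip_width: 0.0
gripper_force: 0.0
```

Call:
send_rows([
  {"dx": -7,"dy": -38,"dz": 0,"rx": 0,"ry": 0,"rz": 0},
  {"dx": -14,"dy": -76,"dz": 0,"rx": 0,"ry": 0,"rz": 0},
  {"dx": -21,"dy": -114,"dz": 0,"rx": 0,"ry": 0,"rz": 0},
  {"dx": -28,"dy": -151,"dz": 0,"rx": 0,"ry": 0,"rz": 0},
  {"dx": -28,"dy": -151,"dz": 0,"rx": 0,"ry": 0,"rz": 0},
])

```text
clock: 15.93
tcp_pos: [0.4942, -0.3627, 0.1521]
orientation: [3.133, -0.099, 0.001]
contact_force: [-1.3, -0.8, 1.1]
grip_width: 0.0001
gripper_force: 0.0
```

```bash
cat > p.py <<'E'
from h import *; import sys
o=r.get_obs(); print(o['clock'],o['tcp_pos'],R.from_rotvec(o['orientation']).as_matrix()[:,1])
for n in ('wrist','side'):
    f=grab(n,sys.argv[1]+n+'.png'); P,_=xyz(f); H=cv2.cvtColor(f['frame'],cv2.COLOR_BGR2HSV)
    m=(H[...,1]<70)&(H[...,2]>80)&(P[...,2]>.03)&(P[...,2]<.043)&(P[...,0]>.35)&(P[...,0]<.58)&(abs(P[...,1]+.353)<.04)
    _,l,st,_=cv2.connectedComponentsWithStats(m.astype(np.uint8))
    i=1+st[1:,4].argmax(); q=P[l==i]; print(n,len(q),cv2.minAreaRect((q[:,:2]*1000).astype(np.float32)),np.percentile(q[:,2],[5,50,95]))
    s=P[(P[...,2]>.0425)&(P[...,2]<.05)&(P[...,0]>.35)&(P[...,0]<.58)&(abs(P[...,1]+.353)<.07)]
    if n=='side': print('strips',cv2.minAreaRect((s[:,:2]*1000).astype(np.float32)))
E
python3 p.py pl
```

```text
15.9333 [ 0.4941765  -0.36274264  0.152054  ] [-0.06325563 -0.9979749   0.00669455]
wrist 4853 ((490.5758361816406, -356.5647888183594), (41.20083236694336, 97.1745834350586), 87.83793640136719) [0.0368108  0.03800968 0.03909024]
side 835 ((485.4566955566406, -352.7602233886719), (47.487518310546875, 109.62364959716797), 86.78099822998047) [0.03598963 0.03837518 0.04045406]
strips ((494.6285400390625, -356.17803955078125), (112.47749328613281, 129.7562713623047), 86.43268585205078)
```

View pics/plwrist.png

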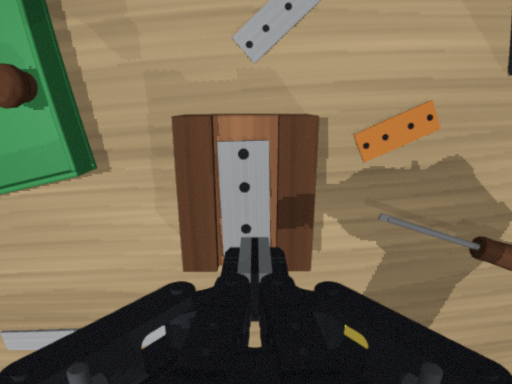

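The wrist view shows the grey plate in the channel at (245,195) with its near end towards the robot. The closed tips at (255,245) are over it, and the orange and small grey plates are off the board.

Call:
send_rows([
  {"dx": 0,"dy": 0,"dz": -30,"rx": 0,"ry": 0,"rz": 0},
  {"dx": 0,"dy": 0,"dz": -60,"rx": 0,"ry": 0,"rz": 0},
  {"dx": 0,"dy": 0,"dz": -85,"rx": 0,"ry": 0,"rz": 0},
  {"dx": 0,"dy": 0,"dz": -92,"rx": 0,"ry": 0,"rz": 0},
  {"dx": 0,"dy": 0,"dz": -95,"rx": 0,"ry": 0,"rz": 0},
])

```text
clock: 16.45
tcp_pos: [0.4979, -0.3508, 0.0541]
orientation: [-3.138, 0.079, 0.004]
contact_force: [-0.7, -0.7, 0.4]
grip_width: -0.0002
gripper_force: 0.0
```

Call:
send_rows([
  {"dx": 0,"dy": 0,"dz": -2,"rx": 0,"ry": 0,"rz": 0},
  {"dx": 0,"dy": 0,"dz": -4,"rx": 0,"ry": 0,"rz": 0},
  {"dx": 0,"dy": 0,"dz": -6,"rx": 0,"ry": 0,"rz": 0},
  {"dx": 0,"dy": 0,"dz": -7,"rx": 0,"ry": 0,"rz": 0},
  {"dx": 0,"dy": 0,"dz": -7,"rx": 0,"ry": 0,"rz": 0},
])

```text
clock: 16.87
tcp_pos: [0.4987, -0.3533, 0.0492]
orientation: [3.14, -0.082, 0.003]
contact_force: [0.6, 0.4, 2.2]
grip_width: -0.0
gripper_force: 1.1
```

Call:
send_rows([
  {"dx": 0,"dy": 0,"dz": -0.5,"rx": 0,"ry": 0,"rz": 0},
  {"dx": 0,"dy": 0,"dz": -1,"rx": 0,"ry": 0,"rz": 0},
  {"dx": 0,"dy": 0,"dz": -1,"rx": 0,"ry": 0,"rz": 0},
  {"dx": 0,"dy": 0,"dz": -1,"rx": 0,"ry": 0,"rz": 0},
])

```text
clock: 17.2
tcp_pos: [0.4988, -0.3534, 0.0491]
orientation: [3.14, -0.083, 0.003]
contact_force: [-1.6, 2.6, 11.9]
grip_width: -0.0
gripper_force: 5.9
```

Call:
send_rows([
  {"dx": -3,"dy": 0.2,"dz": 0,"rx": 0,"ry": 0,"rz": 0},
  {"dx": -6,"dy": 0.3,"dz": 0,"rx": 0,"ry": 0,"rz": 0},
  {"dx": -9,"dy": 0.5,"dz": 0,"rx": 0,"ry": 0,"rz": 0},
  {"dx": -12,"dy": 0.6,"dz": 0,"rx": 0,"ry": 0,"rz": 0},
  {"dx": -15,"dy": 0.8,"dz": 0,"rx": 0,"ry": 0,"rz": 0},
])

```text
clock: 17.62
tcp_pos: [0.485, -0.3533, 0.0491]
orientation: [3.138, -0.082, 0.007]
contact_force: [2.4, 0.5, 7.3]
grip_width: 0.0005
gripper_force: 3.5
```

```bash
python3 p.py sl
```

```text
17.6167 [ 0.48504828 -0.3533378   0.04914975] [-0.05228297 -0.99863007  0.00211731]
wrist 6183 ((496.0992431640625, -357.5078125), (41.46037673950195, 59.05827713012695), 87.66913604736328) [0.03686835 0.03798492 0.03897018]
side 670 ((470.9444580078125, -353.21160888671875), (47.712032318115234, 111.05427551269531), 86.6727294921875) [0.03576721 0.03822038 0.04055684]
strips ((494.7831115722656, -356.50421142578125), (112.49705505371094, 129.81283569335938), 86.4912338256836)
```

The plate follows the fingertips: its centre went from x = 485 to 471.

Call:
send_rows([
  {"dx": -3,"dy": 0.2,"dz": -0.2,"rx": 0,"ry": 0,"rz": 0},
  {"dx": -6,"dy": 0.4,"dz": -0.2,"rx": 0,"ry": 0,"rz": 0},
  {"dx": -9,"dy": 0.6,"dz": -0.2,"rx": 0,"ry": 0,"rz": 0},
  {"dx": -12,"dy": 0.7,"dz": -0.2,"rx": 0,"ry": 0,"rz": 0},
  {"dx": -15,"dy": 0.9,"dz": -0.2,"rx": 0,"ry": 0,"rz": 0},
])

```text
clock: 18.13
tcp_pos: [0.4704, -0.3526, 0.0491]
orientation: [3.138, -0.082, 0.008]
contact_force: [1.8, 0.7, 8.0]
grip_width: -0.0004
gripper_force: 4.1
```

Call:
send_rows([
  {"dx": -3,"dy": 0.2,"dz": 0,"rx": 0,"ry": 0,"rz": 0},
  {"dx": -6,"dy": 0.4,"dz": 0,"rx": 0,"ry": 0,"rz": 0},
  {"dx": -9,"dy": 0.6,"dz": 0,"rx": 0,"ry": 0,"rz": 0},
  {"dx": -12,"dy": 0.7,"dz": 0,"rx": 0,"ry": 0,"rz": 0},
  {"dx": -14,"dy": 0.8,"dz": 0,"rx": 0,"ry": 0,"rz": 0},
])

```text
clock: 18.55
tcp_pos: [0.4562, -0.3519, 0.0491]
orientation: [3.138, -0.082, 0.008]
contact_force: [1.8, -0.1, 8.0]
grip_width: -0.0001
gripper_force: 4.2
```

Call:
send_rows([
  {"dx": 0,"dy": 0,"dz": 0,"rx": 0,"ry": 0,"rz": 0},
  {"dx": 0,"dy": 0,"dz": 2,"rx": 0,"ry": 0,"rz": 0},
  {"dx": 0,"dy": 0,"dz": 10,"rx": 0,"ry": 0,"rz": 0},
  {"dx": 0,"dy": 0,"dz": 30,"rx": 0,"ry": 0,"rz": 0},
  {"dx": 0,"dy": 0,"dz": 53,"rx": 0,"ry": 0,"rz": 0},
])

```text
clock: 18.97
tcp_pos: [0.4528, -0.3498, 0.1]
orientation: [-3.139, 0.082, 0.005]
contact_force: [0.2, 0.4, 0.0]
grip_width: -0.0004
gripper_force: 0.0
```

```bash
python3 p.py sm
```

```text
18.9667 [ 0.45284836 -0.3498138   0.10000023] [-0.05250807 -0.99861961 -0.00132962]
wrist 5631 ((452.97479248046875, -355.5282897949219), (41.32724380493164, 86.4725570678711), 87.86438751220703) [0.03687851 0.03799288 0.03905087]
side 775 ((442.835205078125, -351.53021240234375), (46.70085525512695, 109.83965301513672), 88.76913452148438) [0.0359755  0.0382876  0.04027593]
strips ((494.68017578125, -356.01129150390625), (112.19964599609375, 129.7444610595703), 86.39582061767578)
```

View pics/smside.png

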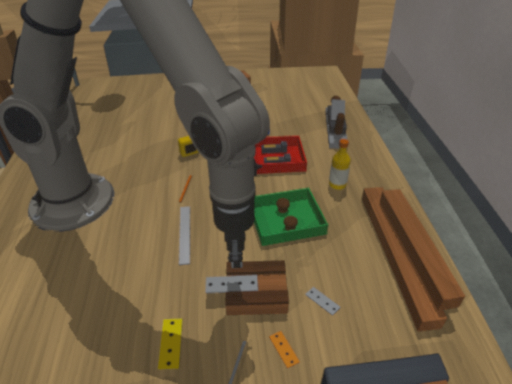

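The side view shows the plate overhanging the near edge at (222,285) with a flat pose. The knobs stand in the green tray at (283,205) and (291,222), and both dogs lie in the red tray at (277,150).

Call:
send_rows([
  {"dx": -10,"dy": -0.5,"dz": 0,"rx": 0,"ry": 0,"rz": 0},
  {"dx": -25,"dy": -1,"dz": 0,"rx": 0,"ry": 0,"rz": 0},
  {"dx": -38,"dy": -1.5,"dz": 0,"rx": 0,"ry": 0,"rz": 0},
  {"dx": -41,"dy": -1.5,"dz": 0,"rx": 0,"ry": 0,"rz": 0},
  {"dx": -41,"dy": -1.5,"dz": 0,"rx": 0,"ry": 0,"rz": 0},
], jaw=64)

```text
clock: 19.48
tcp_pos: [0.4109, -0.352, 0.0996]
orientation: [-3.14, 0.086, 0.003]
contact_force: [0.1, 0.7, -0.6]
grip_width: 0.0609
gripper_force: 0.0
```

Call:
send_rows([
  {"dx": 0,"dy": 0,"dz": 0,"rx": 0,"ry": 0,"rz": 0},
  {"dx": 0,"dy": 0,"dz": 0,"rx": 0,"ry": 0,"rz": 0},
])

```text
clock: 19.65
tcp_pos: [0.4137, -0.3519, 0.1]
orientation: [3.141, -0.081, 0.001]
contact_force: [0.7, -0.4, -0.4]
grip_width: 0.064
gripper_force: 0.0
```

```bash
python3 p.py sn
```

```text
19.65 [ 0.41370988 -0.35190234  0.10003136] [-5.18197326e-02 -9.98656455e-01  1.95949279e-05]
wrist 10363 ((440.91339111328125, -355.15411376953125), (41.11917495727539, 111.14358520507812), 87.93489074707031) [0.03689601 0.03798253 0.03902301]
side 729 ((441.85357666015625, -352.20745849609375), (49.11647415161133, 110.31690979003906), 84.84004974365234) [0.0359579  0.03827037 0.04029248]
strips ((494.7266540527344, -356.6319580078125), (111.95362854003906, 129.79844665527344), 86.3060531616211)
```

View pics/snwrist.png

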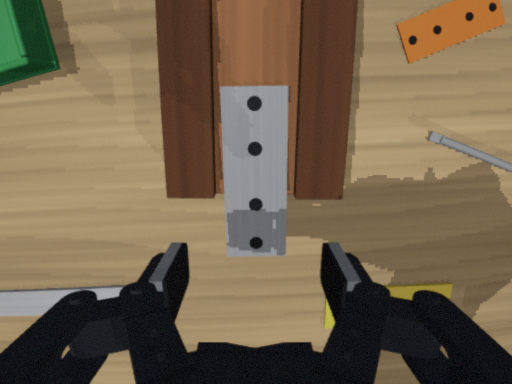

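The wrist view shows the plate's free end at (256,255), centred between the open fingers, with about 44 mm overhanging.

Call:
send_rows([
  {"dx": 0,"dy": -1,"dz": -20,"rx": 0,"ry": 0,"rz": 0},
  {"dx": 0,"dy": -1,"dz": -40,"rx": 0,"ry": 0,"rz": 0},
  {"dx": 0,"dy": -1,"dz": -55,"rx": 0,"ry": 0,"rz": 0},
  {"dx": 0,"dy": -1,"dz": -62,"rx": 0,"ry": 0,"rz": 0},
  {"dx": 0,"dy": -1,"dz": -65,"rx": 0,"ry": 0,"rz": 0},
])

```text
clock: 20.17
tcp_pos: [0.4128, -0.3525, 0.034]
orientation: [-3.14, 0.081, 0.003]
contact_force: [0.1, 1.2, 0.3]
grip_width: 0.0636
gripper_force: 0.0
```

Call:
send_rows([
  {"dx": 0,"dy": 0,"dz": 0,"rx": 0,"ry": 0,"rz": 0},
  {"dx": 0,"dy": 0,"dz": 0,"rx": 0,"ry": 0,"rz": 0},
  {"dx": 0,"dy": 0,"dz": 0,"rx": 0,"ry": 0,"rz": 0},
  {"dx": 0,"dy": 0,"dz": 0,"rx": 0,"ry": 0,"rz": 0},
  {"dx": 0,"dy": 0,"dz": 0,"rx": 0,"ry": 0,"rz": 0},
], jaw=30, newtons=60)

```text
clock: 20.58
tcp_pos: [0.4136, -0.3534, 0.036]
orientation: [3.14, -0.082, 0.002]
contact_force: [-0.9, 0.2, 2.7]
grip_width: 0.0374
gripper_force: 59.8
```

Call:
send_rows([
  {"dx": 0,"dy": 0,"dz": 2,"rx": 0,"ry": 0,"rz": 0},
  {"dx": 0,"dy": 0,"dz": 8,"rx": 0,"ry": 0,"rz": 0},
  {"dx": 0,"dy": 0,"dz": 20,"rx": 0,"ry": 0,"rz": 0},
  {"dx": 0,"dy": 0,"dz": 40,"rx": 0,"ry": 0,"rz": 0},
  {"dx": 0,"dy": 0,"dz": 65,"rx": 0,"ry": 0,"rz": 0},
])

```text
clock: 21.0
tcp_pos: [0.4121, -0.3524, 0.1005]
orientation: [-3.139, 0.082, 0.004]
contact_force: [-0.2, -0.3, -0.8]
grip_width: 0.0374
gripper_force: 60.2
```

Run:
```python
from h import *
f=grab('wrist','gr.png'); P,_=xyz(f); o=r.get_obs(); print(o['tcp_pos'],o['grip_width'])
H=cv2.cvtColor(f['frame'],cv2.COLOR_BGR2HSV)
m=(H[...,1]<70)&(H[...,2]>80)&(P[...,2]>.06)&(P[...,2]<.14)&(P[...,0]>.38)&(P[...,0]<.58)&(abs(P[...,1]+.353)<.035)
_,l,st,_=cv2.connectedComponentsWithStats(m.astype(np.uint8)); q=P[l==1+st[1:,4].argmax()]
c=q.mean(0); n=np.linalg.svd(q-c,full_matrices=False)[2][2]; print(len(q),c,n, cv2.minAreaRect((q[:,:2]*1000).astype(np.float32)))
```

```text
[ 0.41443716 -0.35468326  0.10556109] 0.037525494357531115
21031 [ 0.44615859 -0.35447586  0.10227652] [-0.01217707  0.03813001 -0.99919859] ((439.73016357421875, -354.19134521484375), (49.47372055053711, 110.57551574707031), 88.09300994873047)
```

View pics/gr.png

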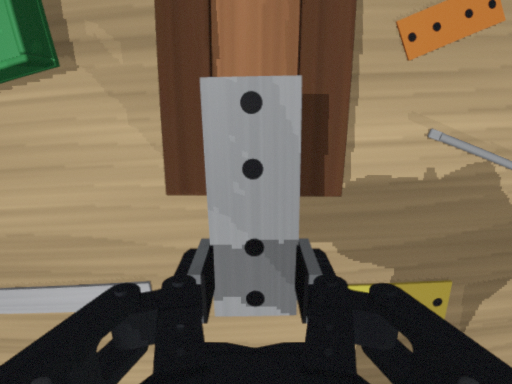

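The wrist view shows the plate held level with its middle at (252,195), about 27 mm ahead of the grip, and clear of the board.

Call:
send_rows([
  {"dx": 12,"dy": 5,"dz": 10,"rx": 0,"ry": 0,"rz": 0},
  {"dx": 28,"dy": 20,"dz": 20,"rx": 0,"ry": 0,"rz": 0},
  {"dx": 44,"dy": 45,"dz": 25,"rx": 0,"ry": 0,"rz": 0},
  {"dx": 58,"dy": 78,"dz": 25,"rx": 0,"ry": 0,"rz": 0},
  {"dx": 67,"dy": 114,"dz": 25,"rx": 0,"ry": 0,"rz": 0},
])

```text
clock: 21.47
tcp_pos: [0.4818, -0.2389, 0.1267]
orientation: [3.139, -0.085, 0.005]
contact_force: [0.8, 1.0, -2.1]
grip_width: 0.0376
gripper_force: 60.2
```

Call:
send_rows([
  {"dx": 0,"dy": 38,"dz": 0,"rx": 0,"ry": 0,"rz": 0},
  {"dx": 0,"dy": 76,"dz": 0,"rx": 0,"ry": 0,"rz": 0},
  {"dx": 0,"dy": 114,"dz": 0,"rx": 0,"ry": 0,"rz": 0},
  {"dx": 0,"dy": 152,"dz": 0,"rx": 0,"ry": 0,"rz": 0},
  {"dx": 0,"dy": 190,"dz": 0,"rx": 0,"ry": 0,"rz": 0},
])

```text
clock: 21.88
tcp_pos: [0.4798, -0.0473, 0.126]
orientation: [-3.14, 0.083, -0.002]
contact_force: [0.9, 0.2, -1.9]
grip_width: 0.0374
gripper_force: 60.2
```

Call:
send_rows([
  {"dx": 0,"dy": 38,"dz": 0,"rx": 0,"ry": 0,"rz": 0},
  {"dx": 0,"dy": 76,"dz": 0,"rx": 0,"ry": 0,"rz": 0},
  {"dx": 0,"dy": 114,"dz": 0,"rx": 0,"ry": 0,"rz": 2},
  {"dx": 0,"dy": 152,"dz": 0,"rx": 0,"ry": 0,"rz": 4},
  {"dx": 0,"dy": 190,"dz": 0,"rx": 0,"ry": 0,"rz": 6},
])

```text
clock: 22.3
tcp_pos: [0.4798, 0.1429, 0.1261]
orientation: [-3.14, -0.085, -0.002]
contact_force: [0.2, 0.7, -0.6]
grip_width: 0.0376
gripper_force: 60.2
```

Call:
send_rows([
  {"dx": 0,"dy": 38,"dz": 0,"rx": 0,"ry": 0,"rz": 2},
  {"dx": -1,"dy": 76,"dz": 0,"rx": 0,"ry": 0,"rz": 3},
  {"dx": -2,"dy": 114,"dz": 0,"rx": 0,"ry": 0,"rz": 3},
  {"dx": -3,"dy": 150,"dz": 0,"rx": 0,"ry": 0,"rz": 3},
  {"dx": -3,"dy": 180,"dz": 0,"rx": 0,"ry": 0,"rz": 3},
])

```text
clock: 22.72
tcp_pos: [0.4763, 0.3243, 0.126]
orientation: [-3.136, -0.167, -0.001]
contact_force: [0.3, 0.5, -1.4]
grip_width: 0.0378
gripper_force: 60.2
```

Call:
send_rows([
  {"dx": 0,"dy": 20,"dz": 0,"rx": 0,"ry": 0,"rz": 0},
  {"dx": 0,"dy": 29,"dz": 0,"rx": 0,"ry": 0,"rz": 0},
  {"dx": 0,"dy": 29,"dz": 0,"rx": 0,"ry": 0,"rz": 0},
  {"dx": 0,"dy": 29,"dz": 0,"rx": 0,"ry": 0,"rz": 0},
])

```text
clock: 23.05
tcp_pos: [0.4772, 0.3487, 0.1253]
orientation: [3.136, 0.163, 0.0]
contact_force: [-0.2, -0.8, -0.7]
grip_width: 0.0376
gripper_force: 60.2
```

Run:
```python
from h import *
f=grab('wrist','bl.png'); P,_=xyz(f); o=r.get_obs(); print(o['clock'],o['tcp_pos'],o['grip_width'])
H=cv2.cvtColor(f['frame'],cv2.COLOR_BGR2HSV)
m=(H[...,0]>105)&(H[...,0]<125)&(H[...,1]>150)&(P[...,2]>-.005)&(P[...,2]<.042)
q=P[m]; print(len(q),cv2.minAreaRect((q[:,:2]*1000).astype(np.float32)),np.percentile(q[:,2],[5,50,95]))
```

```text
23.1 [0.47738958 0.34774917 0.12528077] 0.037744849560574494
26997 ((505.76666259765625, 352.8732604980469), (168.22952270507812, 148.7775421142578), 6.308065891265869) [0.00401694 0.00555125 0.03510048]
```

View pics/bl.png

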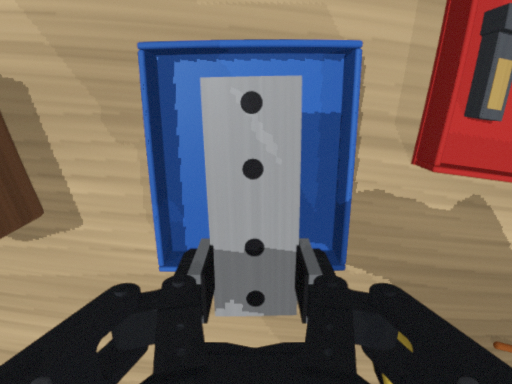

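The wrist view shows the plate straight above the blue tray, whose near wall is at row 265 and whose centre is at (506, 353). It only needs a 2 mm correction.

Call:
send_rows([
  {"dx": 2,"dy": 1,"dz": -20,"rx": 0,"ry": 0,"rz": 0},
  {"dx": 2,"dy": 1,"dz": -50,"rx": 0,"ry": 0,"rz": 0},
  {"dx": 2,"dy": 1,"dz": -78,"rx": 0,"ry": 0,"rz": 0},
  {"dx": 2,"dy": 1,"dz": -92,"rx": 0,"ry": 0,"rz": 0},
  {"dx": 2,"dy": 1,"dz": -100,"rx": 0,"ry": 0,"rz": 0},
])

```text
clock: 23.52
tcp_pos: [0.4785, 0.3475, 0.0232]
orientation: [3.134, 0.159, -0.004]
contact_force: [0.1, -0.5, 0.2]
grip_width: 0.0375
gripper_force: 60.3
```

Call:
send_rows([
  {"dx": 0,"dy": 0,"dz": -2,"rx": 0,"ry": 0,"rz": 0},
  {"dx": 0,"dy": 0,"dz": -4,"rx": 0,"ry": 0,"rz": 0},
  {"dx": 0,"dy": 0,"dz": -6,"rx": 0,"ry": 0,"rz": 0},
  {"dx": 0,"dy": 0,"dz": -7,"rx": 0,"ry": 0,"rz": 0},
  {"dx": 0,"dy": 0,"dz": -7,"rx": 0,"ry": 0,"rz": 0},
])

```text
clock: 23.93
tcp_pos: [0.4794, 0.3513, 0.0188]
orientation: [-3.136, -0.164, -0.001]
contact_force: [-0.2, -0.0, -0.3]
grip_width: 0.0381
gripper_force: 60.3
```

Call:
send_rows([
  {"dx": 0,"dy": 0,"dz": -1,"rx": 0,"ry": 0,"rz": 0},
  {"dx": 0,"dy": 0,"dz": -2,"rx": 0,"ry": 0,"rz": 0},
  {"dx": 0,"dy": 0,"dz": -3,"rx": 0,"ry": 0,"rz": 0},
  {"dx": 0,"dy": 0,"dz": -3,"rx": 0,"ry": 0,"rz": 0},
])

```text
clock: 24.27
tcp_pos: [0.479, 0.3512, 0.0151]
orientation: [-3.137, -0.165, -0.0]
contact_force: [-0.2, -0.1, -1.8]
grip_width: 0.0377
gripper_force: 60.4
```

Call:
send_rows([
  {"dx": 0,"dy": 0,"dz": -1,"rx": 0,"ry": 0,"rz": 0},
  {"dx": 0,"dy": 0,"dz": -2,"rx": 0,"ry": 0,"rz": 0},
  {"dx": 0,"dy": 0,"dz": -2,"rx": 0,"ry": 0,"rz": 0},
])

```text
clock: 24.52
tcp_pos: [0.4791, 0.3512, 0.015]
orientation: [-3.137, -0.164, 0.001]
contact_force: [-6.0, -2.7, 19.2]
grip_width: 0.0377
gripper_force: 70.9
```

Call:
send_rows([
  {"dx": 0,"dy": 0,"dz": 0,"rx": 0,"ry": 0,"rz": 0},
  {"dx": 0,"dy": 0,"dz": 0,"rx": 0,"ry": 0,"rz": 0},
  {"dx": 0,"dy": 0,"dz": 0,"rx": 0,"ry": 0,"rz": 0},
  {"dx": 0,"dy": 0,"dz": 0,"rx": 0,"ry": 0,"rz": 0},
], jaw=58)

```text
clock: 24.85
tcp_pos: [0.479, 0.351, 0.0129]
orientation: [3.137, 0.164, -0.0]
contact_force: [-0.5, 0.9, 1.4]
grip_width: 0.0583
gripper_force: 0.0
```

Call:
send_rows([
  {"dx": 0,"dy": 0,"dz": 15,"rx": 0,"ry": 0,"rz": 0},
  {"dx": 0,"dy": 0,"dz": 45,"rx": 0,"ry": 0,"rz": 0},
  {"dx": 0,"dy": 0,"dz": 85,"rx": 0,"ry": 0,"rz": 0},
  {"dx": 0,"dy": 0,"dz": 125,"rx": 0,"ry": 0,"rz": 0},
  {"dx": 0,"dy": 0,"dz": 160,"rx": 0,"ry": 0,"rz": 0},
])

```text
clock: 25.27
tcp_pos: [0.4792, 0.3508, 0.1752]
orientation: [-3.137, -0.164, -0.001]
contact_force: [0.9, -0.1, 0.1]
grip_width: 0.0579
gripper_force: 0.0
```

Call:
send_rows([
  {"dx": 0,"dy": 0,"dz": 20,"rx": 0,"ry": 0,"rz": 0},
  {"dx": 0,"dy": 0,"dz": 30,"rx": 0,"ry": 0,"rz": 0},
  {"dx": 0,"dy": 0,"dz": 30,"rx": 0,"ry": 0,"rz": 0},
  {"dx": 0,"dy": 0,"dz": 30,"rx": 0,"ry": 0,"rz": 0},
])

```text
clock: 25.6
tcp_pos: [0.4785, 0.3509, 0.2021]
orientation: [3.137, 0.165, -0.001]
contact_force: [-0.6, 0.5, -0.2]
grip_width: 0.0581
gripper_force: 0.0
```

Run:
```python
from h import *
f=grab('wrist'); P,_=xyz(f); s=grab('scene'); S,_=xyz(s); d=grab('side'); D,_=xyz(d)
H=cv2.cvtColor(f['frame'],cv2.COLOR_BGR2HSV)
m=(H[...,1]<70)&(H[...,2]>80)&(P[...,2]<.03)&(abs(P[...,0]-.506)<.075)&(abs(P[...,1]-.353)<.065)
q=P[m]; c=q.mean(0); print(c,np.linalg.svd(q-c,full_matrices=False)[2][2],cv2.minAreaRect((q[:,:2]*1000).astype(np.float32)))
a=cv2.resize(f['frame'],(400,300)); b=cv2.resize(d['frame'][100:260,170:370],(400,300),interpolation=cv2.INTER_CUBIC)
c=cv2.resize(s['frame'][150:280,180:430],(800,300),interpolation=cv2.INTER_CUBIC)
cv2.imwrite('pics/end.png',np.vstack([np.hstack([a,b]),c]))
for n,X in(('scene',S),('side',D)):
  for t,(x,y) in dict(green=(.592,-.135),red=(.6,.144)).items():
    z=X[(np.hypot(X[...,0]-x,X[...,1]-y)<.06)][:,2]; print(n,t,np.percentile(z,[50,98,99.9]))
```

```text
[0.50904424 0.35342667 0.00799521] [0.00169897 0.00101095 0.99999805] ((506.562744140625, 353.20404052734375), (110.05526733398438, 39.71849060058594), 7.411320686340332)
scene green [0.00192742 0.03571851 0.03855332]
scene red [0.00181211 0.03137619 0.03436668]
side green [0.00714234 0.03923653 0.04094073]
side red [0.02033834 0.03542139 0.03778366]
```

View pics/end.png

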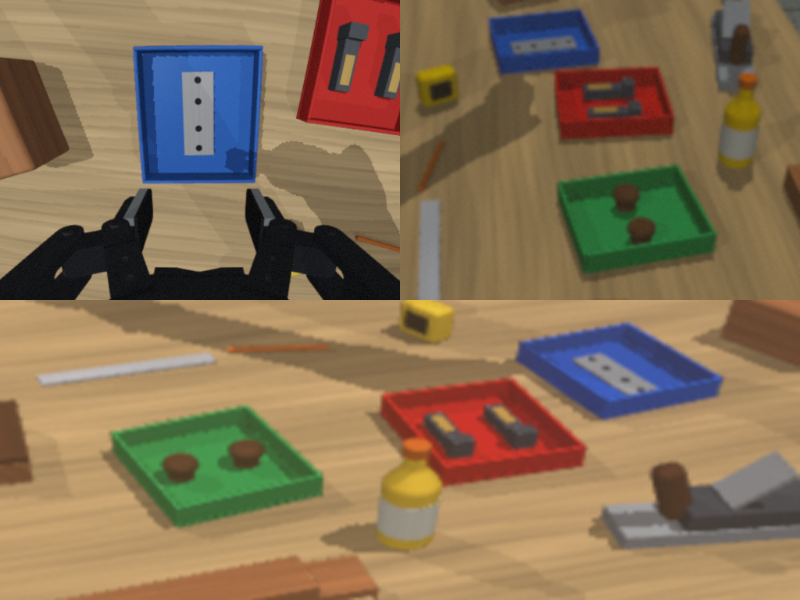

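The plate lies flat in the blue tray at (198,113), top at z = 8 mm. Both knobs stand in the green tray at (626,197) and (641,229), and both dogs lie in the red tray at (608,90) and (613,110). The glue is standing where it was.

```bash
python3 -c "
from bench import r
print(r.hand_in())"
```

```text
the job is handed in; nothing more can be done
None
```

I handed the job in at about 26 s of the 144 s. In the final pictures both knobs stand in the green tray, both bench dogs lie in the red tray, the mending plate is flat on the blue tray's floor, and the glue bottle is still standing; `hand_in` returned no verdict.

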